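Close up a blood-sample carrier

ROBOT

A 7-joint arm with a two-finger parallel gripper is mounted at the origin on the work surface. World frame = base frame: x ahead of the robot, y to its left, z up, the work surface at z = 0. Lengths are in m, angles in rad, forces in N, time in s.
With the tool pointing down it reaches from about 0.4 to 0.875 m from the base axis. Payload 19.3 kg.
Tool frame: the origin (TCP) lies on the centre line of the jaws, within the pads' length; the fingertips stand 14 mm ahead of it and the grasp point (between the pads) lies 5 mm behind it; x points along the fingers, y is the direction in which the jaws open and shut, and the axes are right-handed (so a half turn about x gives the same grasp; the last joint's range is limited). The gripper opens to 85 mm and grips with 20 to 120 N. Pads are 22 mm wide; open, the fingers measure 114 mm over their backs; the gripper's body (76 mm by 85 mm) begins 54 mm behind the grasp point. The pads swing forward as they close: fully open they stand 13 mm farther back than shut.
Start: joints at [-1.347, 0.521, -0.036, 1.599, 0.021, 1.021, -0.113], TCP at [0.181, 0.598, 0.245] pointing down, gripper open.
Joint ranges: [-2.91, 2.91], [-0.3, 2.13], [-1.5, 1.42], [0.17, 2.43], [-1.26, 4.41], [0.16, 1.93], [-2.52, 2.52]. Speed limits (rad/s): [1.89, 1.89, 2.39, 2.39, 3.01, 3.01, 3.01].

INTERFACE

Orientations are given as [roll, pitch, yaw] about the fixed x, y, z axes, in that order (R = Rz(yaw) Ry(pitch) Rx(roll)).
In Python, from workcell import monitor, optics, bot gives the robot as it stands.
- The arm moves only by the tool arm_command, never from a script. Its arguments are lists of equal length, an entry for each row: "delta_pos": the shift along the tool's x, y, z as a fraction of full scale, a list of three; "rotation": the turn, a rotation vector about the tool's x, y, z as a fraction of full scale, a list of three. In form: {"delta_pos": [[dx, dy, dz], ...], "rotation": [[wx, wy, wz], ...]}. A call has 1 to 10 rows; each row shifts and turns the pose as measured when the row begins, along the tool's axes as they then stand; what a row does not reach is not made up. Full scale, the value 1, is 30 mm for a shift and 6 degrees for a turn. A row lasts 1/10 s, in which the tool goes at most 50 mm and 8.59 degrees, less where a joint would pass 70% of its speed; a pose out of reach is approached as far as the arm can. A call with a number of a shift or a turn outside -1 to 1 is refused whole. A call with a gripper value outside its range is refused whole. "gripper" is the closure, from -1 (fully open) to 1 (shut), so that 0 is half open, set as the call begins (left out, the last holds). The fingers move at their own pace and stop on an object; "grip_force" is the grip in N (left out, the last holds). Time passes only in rows, so rows that do not move let the fingers close. It gives the time, the measured TCP pose, the force and the opening at its end, in the units of the state.
- monitor.observe(): the state, without advancing time (a new reading comes with each control period).
- optics.grab_frame(name): name is "scene" or "top" or "wrist"; returns the picture (420x560x3 uint8, red, green, blue); there is no depth.
- optics.camera_params(name): a dict with "fx", "fy", "cx", "cy" (pixels), "origin" and "rotation" of the camera in the world. Camera axes: x right, y down, z forward; pixel columns grow to the right and rows downward; lengths in m; the calibration is good to about 2 mm. The wrist camera is an equidistant fisheye: a pixel r from the principal point sees the ray r / f radians off the axis. A picture is of the moment at which its call begins: read the wrist's pose just before it. camera_params takes no time and is no camera call; for the wrist camera it gives the pose at the moment of the call.
- bot.job_done(): hands the job in, once; it reports no verdict.
The state is a dict: "clock": time; "qpos": joint angles; "qd": joint speeds; "joint_efforts": joint torques, N m; "position": TCP position; "tool_rot": TCP orientation; "force": force on the tool from outside, world axes, zero at the start; "moment": the same for the moment, N m; "grip_width": finger opening in m.
Only numpy, scipy, OpenCV 4.12 (cv2) and the standard library are available. Lean on these libraries where they do the work, as an engineer would, in place of code of your own. Each camera call takes 0.05 s, during which the arm holds its last target. There are 200 camera calls.

TASK

Get the open sample carrier ready to go: push the upright yellow flap down flat over the tubes, and only then swing the grey lid over and push it fully shut. Just push with the fingers; the tubes and everything else on the bench stay where they are, and finish with the hand clear.

Things in the scene. Friction and masses are not known exactly. Their poses are not given: they have to be found in the camera images.
- case: Dark grey insulated sample carrier, an open-topped box 280 (its x) x 210 (its y) x 115 mm high, walls 12 mm, fixed to the bench. Origin: centre of its underside, on the bench; z up; turned about the vertical by up to 0.35 rad from the world axes. The lid is hinged along its +y rim, the flap along its -y side. Inside: a white tube block under the flap (-y half) and a blue cold pack (+y half).
- flap (a joint): Angle (rad) of the yellow retaining flap: 0 = lying flat over the tubes (its stop), 1.57 = upright. It starts between 1.25 and 1.6. Stiff hinge: it stays where it is left, about 1 N at its free edge moves it.
- flap_hinge (a point): Middle of the flap's hinge line, at (0, -85, 100) mm in the case frame; the line runs along the case's x. The flap is a plate 190 mm (along x) x 105 mm (hinge to free edge) x 4 mm. Upright, it rises above the rim; folding it carries its free edge towards the case's +y. The point turns with the flap: its y runs from the hinge to the free edge, its z is normal to the plate, upward when flat and towards the case's -y when upright.
- flap_edge (a point): Middle of the flap's free edge, on the face that is on top when flat (the face to push): 105 mm from the hinge along the flap and 4 mm out along its normal. When flat that face is 104 mm above the bench, 11 mm below the rim.
- lid (a joint): Angle (rad) of the grey lid: 0 = shut flat on the rim (its stop), 1.57 = standing upright, more = leaning outwards to the case's +y. It starts between 1.6 and 1.9 and can go to 2.0. Stiff hinge: it stays where it is left and must be pushed all the way; about 4 N near its free edge moves it.
- lid_hinge (a point): Middle of the lid's hinge line, at (0, 105, 115) mm in the case frame; the line runs along the case's x. The lid is a slab 280 mm (along x) x 210 mm (hinge to free edge) x 22 mm. Shutting carries its free edge up and over towards the case's -y. The point turns with the lid: its -y runs from the hinge to the free edge, its z is normal to the outer face, upward when shut and towards the case's +y when upright.
- lid_edge (a point): Middle of the lid's free edge, on its outer face (the face to push): 210 mm from the hinge along the lid and 22 mm out along its normal. When shut the outer face is 137 mm above the bench.
- tube_a: Blood tube with a red cap, 13 mm across (cap 15 mm), 80 mm long, loose and upright in the tube block; its top is 92 mm above the bench, 8 mm under the flat flap. Origin: centre of its foot. Stays put.
- tube_b: Blood tube with a green cap, 13 mm across (cap 15 mm), 80 mm long, loose and upright in the tube block; its top is 92 mm above the bench, 8 mm under the flat flap. Origin: centre of its foot. Stays put.
- tube_c: Blood tube with a violet cap, 13 mm across (cap 15 mm), 80 mm long, loose and upright in the tube block; its top is 92 mm above the bench, 8 mm under the flat flap. Origin: centre of its foot. Stays put.
- saline: Clear bottle with a blue cap, 52 mm across, 130 mm tall, loose beside the case; origin centre of its underside. Stays put.
- marker: Blue marker, 130 x 14 x 13 mm, lying loose on the bench beside the case; origin centre of its underside. Stays put.
- tape: White label-tape roll lying flat, 72 mm across, 22 mm high, loose beside the case; origin centre of its underside. Stays put.
- jar: Amber jar with a white lid, 52 mm across, 65 mm tall, loose beside the case; origin centre of its underside. Stays put.
- scanner: White hand-held barcode scanner lying on the bench beyond the case, about 170 x 50 x 35 mm, loose; origin on its underside, near the middle. Stays put.

How it is judged:
By the outcome, as a careful person would: the job done as asked, in the order asked, and still so for the second after the job is handed in, with the robot touching nothing.
It also fails if it takes over 51 s, if anything falls off the work surface, if the arm or the gripper's body presses on something with over 40 N, if the wrist force passes 120 N, or if a joint passes its speed limit or range.

## Working session

There is one attempt and no reset: what is moved stays moved. The work goes in short steps, Python scripts to look and compute and a tool call to move; the robot and the scene stay as the last step left them, time stands still between calls to the robot, and variables do not carry over. Pictures are saved under pics/ and viewed, about 8 in all and at most 12, crops included, and the job is handed in when it is done.

Besides the shell and the picture viewer there is one more tool, called after "Emit:" as name(argument=value, ...) on one line, values as JSON. arm_command: Moves the arm, as the interface text tells. Its arguments: {"type":"object","properties":{"delta_pos":{"type":"array","items":{"type":"array","items":{"type":"number"}}},"rotation":{"type":"array","items":{"type":"array","items":{"type":"number"}}},"gripper":{"type":"number"},"grip_force":{"type":"number"}},"required":["delta_pos","rotation"]}

```bash
mkdir -p pics; python3 - <<'E'
from workcell import monitor, optics, bot
import cv2,numpy as np
for n in("scene","top"):
    f=optics.grab_frame(n); cv2.imwrite(f"pics/{n}0.png",cv2.resize(f[:,:,::-1],(800,600),interpolation=cv2.INTER_CUBIC))
    p=optics.camera_params(n); print(n,p)
print(monitor.observe())
E
```

```text
scene {'fx': 407.9939820962527, 'fy': 407.9939820962527, 'cx': 279.49851058872787, 'cy': 211.95551916625737, 'origin': array([0.31710383, 0.22703801, 0.8262402 ]), 'rotation': array([-2.75864192e+00,  1.82365293e-03, -2.21822086e+00])}
top {'fx': 517.3948662373548, 'fy': 517.3948662373548, 'cx': 276.6289971720375, 'cy': 205.9532848412071, 'origin': array([0.44239339, 0.05107765, 1.37030737]), 'rotation': array([-3.06764524e+00,  2.11839028e-04, -1.55481113e+00])}
{'clock': 0.1, 'qpos': array([-1.34719808,  0.52192312, -0.03635531,  1.59992972,  0.02121944,
        1.02112831, -0.11279327]), 'qd': array([ 0.0002635 , -0.00119133,  0.000784  , -0.00203869, -0.00011168,
        0.0005596 , -0.00197331]), 'joint_efforts': array([ 5.00098788e-03, -9.28479052e+01,  1.98461138e+00, -3.70529759e+01,
        1.81577989e-02,  5.31186481e-03,  4.06841980e-05]), 'position': array([0.18093215, 0.59793998, 0.2448101 ]), 'tool_rot': array([-1.49748664,  1.5697935 , -1.79125517]), 'force': array([0.47576978, 1.11425968, 0.33355349]), 'moment': array([ 0.07700142, -0.0069379 , -0.02306278]), 'grip_width': 0.08541021166762958}
```

View pics/scene0.png

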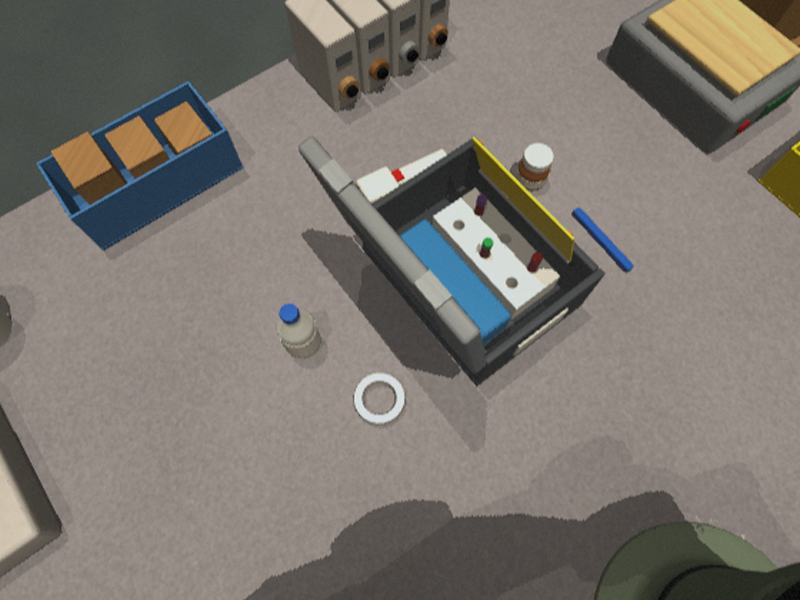

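View pics/top0.png

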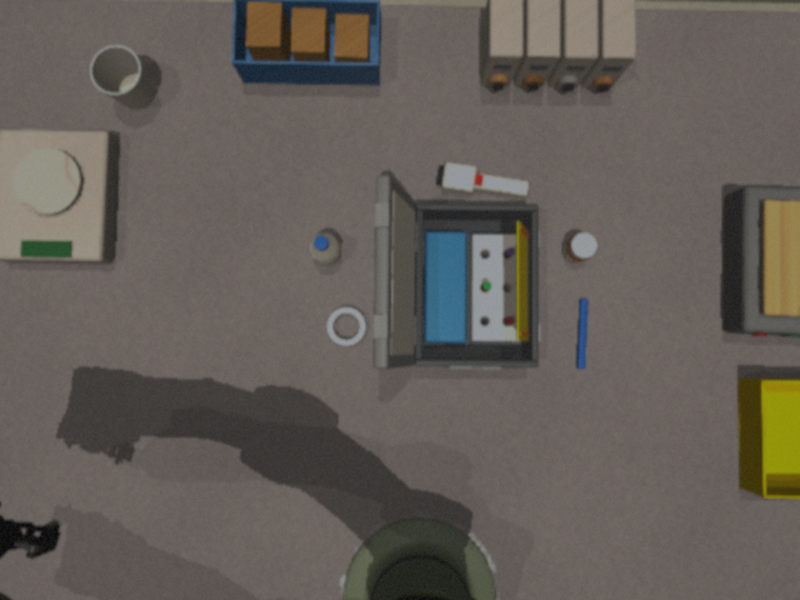

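The scene view shows the case with its lid upright on the left (its edge at about (300,145)–(470,360)) and the yellow flap from (475,140) to (573,258). In the top view the case rim's right corners are at about (538,205) and (538,365). Next I'll view crops to get exact corner positions.

```bash
cat > h.py <<'E'
import numpy as np,cv2
from scipy.spatial.transform import Rotation as R
from workcell import monitor, optics, bot
def proj(P,p):
    q=(np.asarray(P)-p['origin'])@R.from_euler('xyz',p['rotation']).as_matrix()
    return np.stack([p['fx']*q[...,0]/q[...,2]+p['cx'],p['fy']*q[...,1]/q[...,2]+p['cy']],-1)
def ground(uv,p,z):
    d=R.from_euler('xyz',p['rotation']).apply(np.array([(uv[0]-p['cx'])/p['fx'],(uv[1]-p['cy'])/p['fy'],1]))
    return p['origin']+d*(z-p['origin'][2])/d[2]
E
python3 - <<'E'
from h import *
a=cv2.imread('pics/scene0.png'); b=cv2.imread('pics/top0.png')
# view-pixel crops: scene x290-610,y130-390 ; top x360-620,y160-380
cv2.imwrite('pics/sc.png',cv2.resize(a[130:390,290:610],None,fx=2.5,fy=2.3,interpolation=cv2.INTER_CUBIC))
cv2.imwrite('pics/tc.png',cv2.resize(b[160:380,360:620],None,fx=2.7,fy=2.7,interpolation=cv2.INTER_CUBIC))
E
```

```text
(no output)
```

View pics/sc.png

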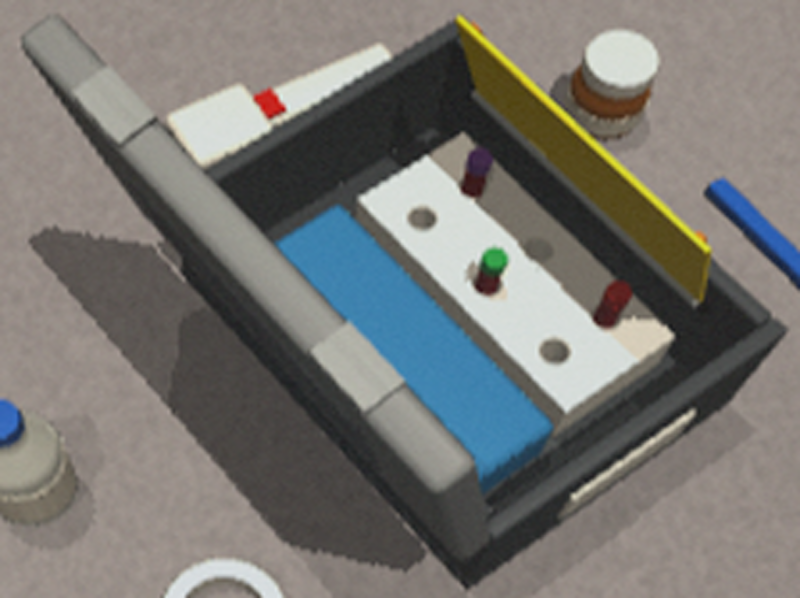

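View pics/tc.png

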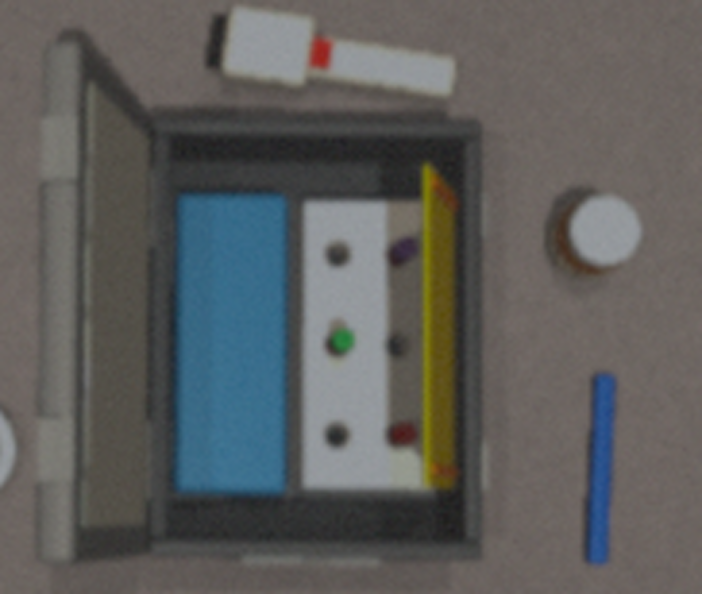

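The crops show the rim corners at (480,121), (480,556), (150,121) and (150,552) in the top crop. The flap edge ends are at (425,165) and (425,487), and the lid edge runs along x≈44 to 78. Next I'll fit the pose.

```bash
python3 - <<'E'
from h import *
from scipy.optimize import least_squares
T=optics.camera_params('top');S=optics.camera_params('scene')
def v(u,off,s): return ((np.array(u)/s+np.array(off))+.5)/(800/560)-.5
t=lambda u:v(u,(360,160),2.7); s=lambda u:v(u,(290,130),(2.5,2.3))
def flap(x,y,z,a): c,k=np.cos(a),np.sin(a); return [x,-.085+y*c-z*k,.1+y*k+z*c]
def lid(x,d,z,a): c,k=np.cos(a),np.sin(a); return [x,.105-d*c+z*k,.115+d*k+z*c]
def model(q):
    x,y,w,f,l=q
    L=[(T,[.14,-.105,.115],t((480,121))),(T,[-.14,-.105,.115],t((480,556))),(T,[.14,.105,.115],t((150,121))),(T,[-.14,.105,.115],t((150,552))),
    (T,flap(.095,.105,.002,f),t((427,165))),(T,flap(-.095,.105,.002,f),t((427,487))),
    (T,lid(.14,.21,.022,l),t((46,40))),(T,lid(-.14,.21,.022,l),t((41,558))),(T,lid(.14,.21,0,l),t((80,35))),(T,lid(-.14,.21,0,l),t((76,558))),
    (S,[-.14,-.105,.115],s((785,328))),(S,flap(-.095,.105,.002,f),s((707,250))),(S,flap(.095,.105,.002,f),s((460,18))),
    (S,lid(.14,.21,.022,l),s((22,40))),(S,lid(.14,.21,0,l),s((65,15))),(S,lid(-.14,.21,.022,l),s((430,490))),(S,lid(-.14,.21,0,l),s((478,458)))]
    r=R.from_euler('z',w)
    return np.array([proj(r.apply(P)+[x,y,0],c)-u for c,P,u in L])
o=least_squares(lambda q:model(q).ravel(),[.6,0,0,1.4,1.7],loss='soft_l1')
print(o.x.round(4)); print(model(o.x).round(1))
for n,u,z in(('saline',(321,243),.13),('jar',(582,244),.065),('tape',(347,327),.022),('marker1',(583,300),.013),('marker2',(581,367),.013)):
    print(n,ground((np.array(u)+.5)/(800/560)-.5,T,z).round(3))
E
```

```text
[ 0.5543 -0.0856  0.0019  1.2741  1.7692]
[[ 0.4 -0.3]
 [ 0.4  1.5]
 [ 0.4 -1.5]
 [-1.   1.3]
 [ 0.   0.1]
 [-0.1 -0. ]
 [-0.4 -0.2]
 [-1.3  1.6]
 [ 1.3  0.7]
 [ 0.3  1.8]
 [ 0.7  0.3]
 [-0.  -0.3]
 [-1.4 -1.4]
 [-2.9 -2.8]
 [-3.6 -4. ]
 [ 0.6  0.7]
 [ 0.2 -0.1]]
saline [0.619 0.18  0.13 ]
jar [ 0.634 -0.278  0.065]
tape [0.481 0.14  0.022]
marker1 [ 0.538 -0.292  0.013]
marker2 [ 0.415 -0.288  0.013]
```

```bash
cat >> h.py <<'E'
def plan(*W,step=1.0,yaw=None):
    """rows through world waypoints for current orientation"""
    s=monitor.observe(); M=R.from_euler('xyz',s['tool_rot']).as_matrix(); p=s['position']
    for w in W:
        d=M.T@(np.array(w)-p)/.03; print(np.round(d,2),'n>=',round(np.abs(d).max(),1)); p=np.array(w)
E
python3 - <<'E'
from h import *
M=R.from_euler('xyz',monitor.observe()['tool_rot']).as_matrix(); print(M.round(3))
plan([.18,.598,.42],[.5,.3,.42],[.554,-.21,.42])
E
```

```text
[[-0.     0.29   0.957]
 [-0.001  0.957 -0.29 ]
 [-1.    -0.001  0.   ]]
[-5.84 -0.01 -0.03] n>= 5.8
[ 1.000e-02 -6.420e+00  1.309e+01] n>= 13.1
[  0.02 -15.75   6.65] n>= 15.8
```

Emit:
arm_command(delta_pos=[[-1,0,0],[-1,0,0],[-1,0,0],[-1,0,0],[-1,0,0],[-0.85,0,0],[0,-0.5,0.5],[0,-0.5,0.9],[0,-0.5,0.9],[0,-0.5,0.9]], rotation=[[-0.283,0,0],[-0.283,0,0],[-0.283,0,0],[-0.283,0,0],[-0.283,0,0],[-0.283,0,0],[-0.283,0,0],[-0.283,0,0],[-0.283,0,0],[-0.283,0,0]], gripper=1)

```text
clock: 1.1
position: [0.2708, 0.5318, 0.424]
tool_rot: [-2.02, 1.562, -1.998]
force: [1.8, 0.3, -0.0]
grip_width: 0.0002
```

```bash
python3 - <<'E'
from h import *
s=monitor.observe();print(s['clock'],s['position'],s['grip_width'],s['force']); print(R.from_euler('xyz',s['tool_rot']).as_matrix().round(3))
plan([.5,.3,.42],[.554,-.22,.42])
E
```

```text
1.1 [0.27082967 0.53184618 0.42399443] 0.0001947675892836962 [ 1.77473816  0.30422299 -0.04917857]
[[-0.004 -0.022  1.   ]
 [-0.008  1.     0.022]
 [-1.    -0.008 -0.004]]
[ 0.17 -7.89  7.47] n>= 7.9
[  0.13 -17.37   1.42] n>= 17.4
```

Emit:
arm_command(delta_pos=[[0.02,-0.9,0.9],[0.02,-0.9,0.9],[0.02,-0.9,0.9],[0.02,-0.9,0.9],[0.02,-0.9,0.9],[0.02,-0.9,0.9],[0.02,-0.9,0.9],[0.02,-0.9,0.9],[0.02,-0.9,0.6],[0.02,-0.9,0.4]], rotation=[[0.02,0,0],[0.02,0,0],[0.02,0,0],[0.02,0,0],[0.02,0,0],[0.02,0,0],[0.02,0,0],[0.02,0,0],[0.02,0,0],[0.02,0,0]])

```text
clock: 2.1
position: [0.5299, 0.2532, 0.4159]
tool_rot: [-2.12, 1.557, -2.118]
force: [1.2, 0.3, -0.4]
grip_width: 0.0003
```

Emit:
arm_command(delta_pos=[[0,-0.9,0.1],[0,-0.9,0.1],[0,-0.9,0.1],[0,-0.9,0.1],[0,-0.9,0.1],[0,-0.9,0.1],[0,-0.9,0.1],[0,-0.9,0.1],[0,-0.9,0],[0,-0.9,0]], rotation=[[0,0,0],[0,0,0],[0,0,0],[0,0,0],[0,0,0],[0,0,0],[0,0,0],[0,0,0],[0,0,0],[0,0,0]])

```text
clock: 3.1
position: [0.5544, -0.0293, 0.416]
tool_rot: [-2.313, 1.551, -2.312]
force: [0.2, 0.5, 0.4]
grip_width: -0.0001
```

```bash
python3 - <<'E'
from h import *
s=monitor.observe();print(s['clock'],s['position'],s['qpos'].round(2),s['force']); print(R.from_euler('xyz',s['tool_rot']).as_matrix().round(3))
plan([.554,-.21,.42],[.554,-.21,.194])
E
```

```text
3.1 [ 0.55443109 -0.02930095  0.41596793] [-0.24  0.29  0.23  1.54 -0.05  1.34  1.57] [0.24466186 0.46842772 0.44422585]
[[-0.013 -0.001  1.   ]
 [-0.014  1.     0.001]
 [-1.    -0.014 -0.013]]
[-0.05 -6.02 -0.02] n>= 6.0
[7.53 0.11 0.1 ] n>= 7.5
```

Emit:
arm_command(delta_pos=[[0,-1,0],[0,-1,0],[0,-1,0],[0,-1,0],[0,-1,0],[0,-1,0],[0.8,0,0],[0.9,0,0],[0.9,0,0],[0.9,0,0]], rotation=[[0,0,0],[0,0,0],[0,0,0],[0,0,0],[0,0,0],[0,0,0],[0,0,0],[0,0,0],[0,0,0],[0,0,0]])

```text
clock: 4.1
position: [0.551, -0.2238, 0.3111]
tool_rot: [-2.209, 1.55, -2.215]
force: [0.8, -0.3, -0.1]
grip_width: -0.0001
```

Emit:
arm_command(delta_pos=[[0.9,0,0],[0.9,0,0],[0.9,0,0],[0.9,0,0],[0.3,0,0],[0,0,0]], rotation=[[0,0,0],[0,0,0],[0,0,0],[0,0,0],[0,0,0],[0,0,0]])

```text
clock: 4.7
position: [0.5467, -0.2249, 0.1855]
tool_rot: [-2.485, 1.546, -2.49]
force: [0.2, 0.1, 1.2]
grip_width: 0.0
```

```bash
python3 - <<'E'
from h import *
f=optics.grab_frame('scene'); cv2.imwrite('pics/s1.png',cv2.resize(f[60:300,180:500,::-1],None,fx=2.5,fy=2.5))
s=monitor.observe();print(s['clock'],s['position'],s['force'])
# tip -y.. path: tip inner corner on flap outer face at radius r, flap angle a
for a in np.linspace(1.2,0,9):
    r=.085; c,k=np.cos(a),np.sin(a)
    print(a.round(2),'tcp y %.3f z %.3f'%(-.171+r*c-.004*k-.0145,.1+r*k+.004*c+.014))
E
```

```text
4.75 [ 0.54699152 -0.22502345  0.18617179] [ 0.26840191 -0.40188069 -0.20992438]
1.2 tcp y -0.158 z 0.195
1.05 tcp y -0.147 z 0.190
0.9 tcp y -0.136 z 0.183
0.75 tcp y -0.126 z 0.175
0.6 tcp y -0.118 z 0.165
0.45 tcp y -0.111 z 0.155
0.3 tcp y -0.105 z 0.143
0.15 tcp y -0.102 z 0.131
0.0 tcp y -0.101 z 0.118
```

View pics/s1.png

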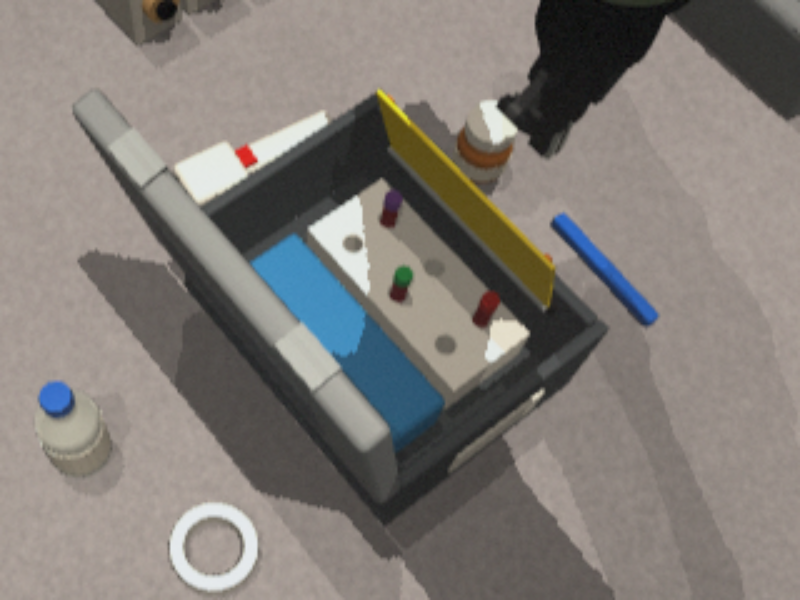

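The picture shows the closed fingers at about (545,145), outside the flap and clear of the jar and marker. Next I'll push the flap.

Emit:
arm_command(delta_pos=[[0,0.5,0],[0,0.5,0],[0,0.5,0],[0,0.5,0],[0,0.4,0],[0.2,0.4,0],[0.25,0.4,0],[0.35,0.35,0],[0.4,0.3,0],[0.4,0.25,0]], rotation=[[0,0,0],[0,0,0],[0,0,0],[0,0,0],[0,0,0],[0,0,0],[0,0,0],[0,0,0],[0,0,0],[0,0,0]])

```text
clock: 5.75
position: [0.5492, -0.0923, 0.1376]
tool_rot: [-2.158, 1.551, -2.162]
force: [0.4, -1.2, -0.7]
grip_width: -0.0001
```

Emit:
arm_command(delta_pos=[[0.2,-0.1,0],[0.2,-0.1,0],[0.2,0,0],[0.1,0,0],[0.1,0,0]], rotation=[[0,0,0],[0,0,0],[0,0,0],[0,0,0],[0,0,0]])

```text
clock: 6.25
position: [0.5488, -0.0983, 0.1165]
tool_rot: [-2.311, 1.554, -2.317]
force: [-29.6, 13.4, 90.2]
grip_width: 0.0002
```

```bash
python3 - <<'E'
from h import *
f=optics.grab_frame('scene'); cv2.imwrite('pics/s2.png',cv2.resize(f[60:300,180:500,::-1],None,fx=2.5,fy=2.5))
s=monitor.observe();print(s['clock'],s['position'],s['force'])
E
```

```text
6.3 [ 0.54877318 -0.09832208  0.11654857] [-27.01874251  13.12263228  84.5667221 ]
```

View pics/s2.png

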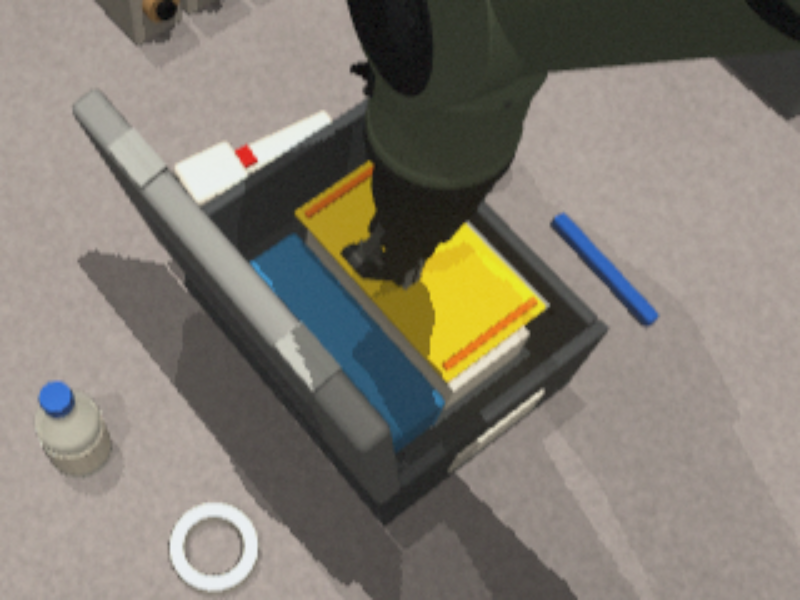

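The flap is flat at its stop (90 N contact, so I must press more gently on the lid). Next: lift off and go round over the lid.

Emit:
arm_command(delta_pos=[[-0.3,0,0],[-0.9,0,0],[-1,0,0],[-1,0,0],[-1,0,0],[-1,0,0],[-1,0,0],[-1,0,0],[-1,0,0],[-1,0,0]], rotation=[[0,0,0],[0,0,0],[0,0,0],[0,0,0],[0,0,0],[0,0,0],[0,0,0],[0,0,0],[0,0,0],[0,0,0]])

```text
clock: 7.3
position: [0.5496, -0.1021, 0.4012]
tool_rot: [-2.375, 1.553, -2.392]
force: [0.4, -0.4, -0.1]
grip_width: -0.0001
```

Emit:
arm_command(delta_pos=[[-0.8,0,0],[0,0.9,0],[0,0.9,0],[0,0.9,0],[0,0.9,0],[0,0.9,0],[0,0.9,0],[0,0.9,0],[0,0.9,0],[0,0.9,0]], rotation=[[0,0,0],[0,0,0],[0,0,0],[0,0,0],[0,0,0],[0,0,0],[0,0,0],[0,0,0],[0,0,0],[0,0,0]])

```text
clock: 8.3
position: [0.5582, 0.1381, 0.4271]
tool_rot: [-1.763, 1.557, -1.798]
force: [1.4, 0.1, -0.2]
grip_width: -0.0002
```

```bash
python3 - <<'E'
from h import *
f=optics.grab_frame('top'); cv2.imwrite('pics/t3.png',cv2.resize(f[100:290,200:450,::-1],None,fx=3,fy=3))
s=monitor.observe();print(s['clock'],s['position'],s['force'],R.from_euler('xyz',s['tool_rot']).as_matrix().round(3))
plan([.554,.155,.42],[.554,.155,.285])
E
```

```text
8.35 [0.55781658 0.14309712 0.42647956] [-2.10286363  5.98695213 -1.02381482] [[-0.004  0.03   1.   ]
 [-0.012  0.999 -0.03 ]
 [-1.    -0.012 -0.004]]
[ 0.21  0.4  -0.14] n>= 0.4
[4.5  0.05 0.02] n>= 4.5
```

View pics/t3.png

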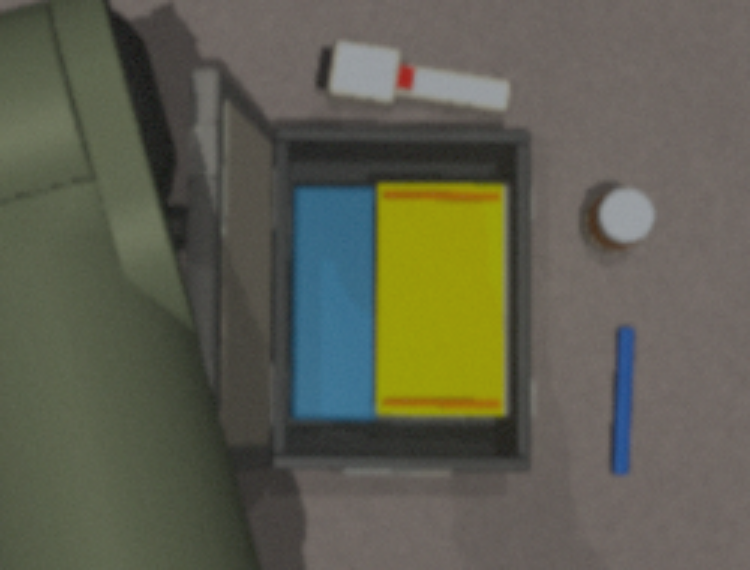

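The flap is flat in this view (yellow spans columns 376–507) and the lid is still up. Next: descend behind the lid.

Emit:
arm_command(delta_pos=[[0,0.5,0],[0.5,0.1,0],[0.9,0,0],[0.9,0,0],[0.9,0,0],[0.9,0,0],[0.4,0,0],[0,0,0]], rotation=[[0,0,0],[0,0,0],[0,0,0],[0,0,0],[0,0,0],[0,0,0],[0,0,0],[0,0,0]])

```text
clock: 9.15
position: [0.5601, 0.1605, 0.2864]
tool_rot: [-1.68, 1.56, -1.715]
force: [-0.5, 0.8, 0.8]
grip_width: -0.0001
```

```bash
python3 - <<'E'
from h import *
s=monitor.observe();print(s['clock'],s['position'],s['force'])
for a in np.linspace(1.57,0,12):
    r=.185; c,k=np.cos(a),np.sin(a)
    print(a.round(2),'tcp y %.3f z %.3f'%(.0194-r*c+.022*k+.0145,.115+r*k+.022*c+.014))
E
```

```text
9.15 [0.56010141 0.16052723 0.28637968] [-0.48076368  0.78005592  0.81744789]
1.57 tcp y 0.056 z 0.314
1.43 tcp y 0.029 z 0.315
1.28 tcp y 0.003 z 0.313
1.14 tcp y -0.023 z 0.306
1.0 tcp y -0.048 z 0.296
0.86 tcp y -0.071 z 0.283
0.71 tcp y -0.092 z 0.267
0.57 tcp y -0.110 z 0.247
0.43 tcp y -0.125 z 0.226
0.29 tcp y -0.137 z 0.202
0.14 tcp y -0.146 z 0.177
0.0 tcp y -0.151 z 0.151
```

Emit:
arm_command(delta_pos=[[0,-0.6,0],[0,-0.5,0],[0,-0.4,0],[0,-0.4,0],[0,-0.4,0],[0,-0.4,0],[0,-0.4,0],[0,-0.4,0],[0,-0.4,0],[0,-0.4,0]], rotation=[[0,0,0],[0,0,0],[0,0,0],[0,0,0],[0,0,0],[0,0,0],[0,0,0],[0,0,0],[0,0,0],[0,0,0]])

```text
clock: 10.15
position: [0.5598, 0.0295, 0.3016]
tool_rot: [0.279, 1.552, 0.249]
force: [1.6, 3.9, -2.2]
grip_width: -0.0002
```

Emit:
arm_command(delta_pos=[[0,-0.4,0],[0,-0.4,0],[0,-0.4,0],[0,-0.4,0],[0,-0.4,0],[0,-0.4,0]], rotation=[[0,0,0],[0,0,0],[0,0,0],[0,0,0],[0,0,0],[0,0,0]])

```text
clock: 10.75
position: [0.5569, -0.0489, 0.3006]
tool_rot: [0.323, 1.554, 0.292]
force: [0.2, 3.4, -0.8]
grip_width: 0.0
```

Emit:
arm_command(delta_pos=[[0.3,-0.4,0],[0.3,-0.4,0],[0.3,-0.35,0],[0.3,-0.35,0],[0.33,-0.3,0],[0.33,-0.3,0],[0.35,-0.25,0],[0.35,-0.25,0],[0.4,-0.2,0],[0.4,-0.2,0]], rotation=[[0,0,0],[0,0,0],[0,0,0],[0,0,0],[0,0,0],[0,0,0],[0,0,0],[0,0,0],[0,0,0],[0,0,0]])

```text
clock: 11.75
position: [0.5556, -0.1481, 0.191]
tool_rot: [0.24, 1.553, 0.208]
force: [-0.6, 1.7, 1.7]
grip_width: -0.0001
```

Emit:
arm_command(delta_pos=[[0.3,0,0],[0.3,0,0],[0.3,0,0],[0.15,0,0]], rotation=[[0,0,0],[0,0,0],[0,0,0],[0,0,0]])

```text
clock: 12.15
position: [0.5555, -0.1489, 0.1553]
tool_rot: [0.24, 1.555, 0.207]
force: [-0.0, -0.7, 1.5]
grip_width: -0.0001
```

Emit:
arm_command(delta_pos=[[0.08,0,0],[0.06,0,0]], rotation=[[0,0,0],[0,0,0]])

```text
clock: 12.35
position: [0.5556, -0.1487, 0.1512]
tool_rot: [0.242, 1.555, 0.21]
force: [-13.9, 3.1, 47.8]
grip_width: 0.0004
```

Emit:
arm_command(delta_pos=[[0.03,0,0],[-0.2,0,0],[-0.8,0,0],[-1,0,0],[-1,0,0],[-1,0,0],[-1,0,0],[-0.9,0.9,0],[0,1,0],[0,1,0]], rotation=[[0,0,0],[0,0,0],[0,0,0],[0,0,0],[0,0,0],[0,0,0],[0,0,0],[0,0,0],[0,0,0],[0,0,0]])

```text
clock: 13.35
position: [0.5551, -0.0624, 0.3397]
tool_rot: [0.216, 1.551, 0.179]
force: [-0.4, -0.2, -0.9]
grip_width: 0.0001
```

Emit:
arm_command(delta_pos=[[0,1,0],[0,1,0],[0,1,0],[0,1,0],[0,1,0],[0,1,0],[0,1,0],[0,1,0],[0,0.5,0],[0,0,0]], rotation=[[0,0,0],[0,0,0],[0,0,0],[0,0,0],[0,0,0],[0,0,0],[0,0,0],[0,0,0],[0,0,0],[0,0,0]])

```text
clock: 14.35
position: [0.5626, 0.2088, 0.3457]
tool_rot: [0.328, 1.544, 0.298]
force: [-1.4, 0.7, 0.2]
grip_width: -0.0
```

```bash
python3 - <<'E'
from h import *
f=optics.grab_frame('top'); g=optics.grab_frame('scene')
a=cv2.resize(f[100:290,200:450,::-1],(395,300)); b=cv2.resize(g[60:300,180:500,::-1],(400,300))
cv2.imwrite('pics/f4.png',cv2.resize(np.hstack([a,b]),(795,300)))
cv2.imwrite('pics/f5.png',cv2.resize(f[100:290,200:450,::-1],None,fx=3,fy=3))
T=optics.camera_params('top')
c=np.array([.554,-.0856,0]); print(((proj([c+[sx*.14,sy*.105,.137] for sx in(1,-1) for sy in(1,-1)],T)-[200,100])*3).round(0).tolist())
s=monitor.observe();print(s['clock'],s['position'],s['force'])
E
```

```text
[[275.0, 120.0], [536.0, 124.0], [270.0, 469.0], [535.0, 474.0]]
14.45 [0.56300138 0.20629058 0.34579502] [ 0.0655157  -0.01040695  0.73356211]
```

View pics/f4.png

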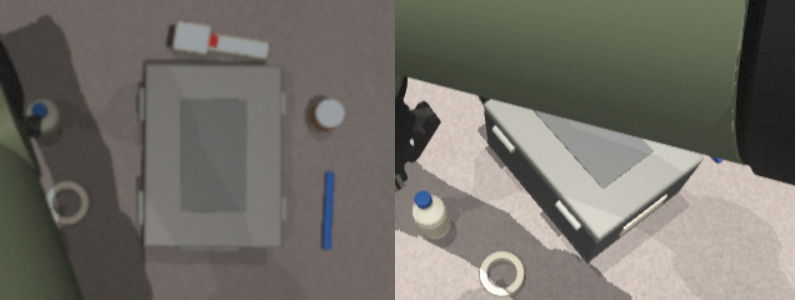

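View pics/f5.png

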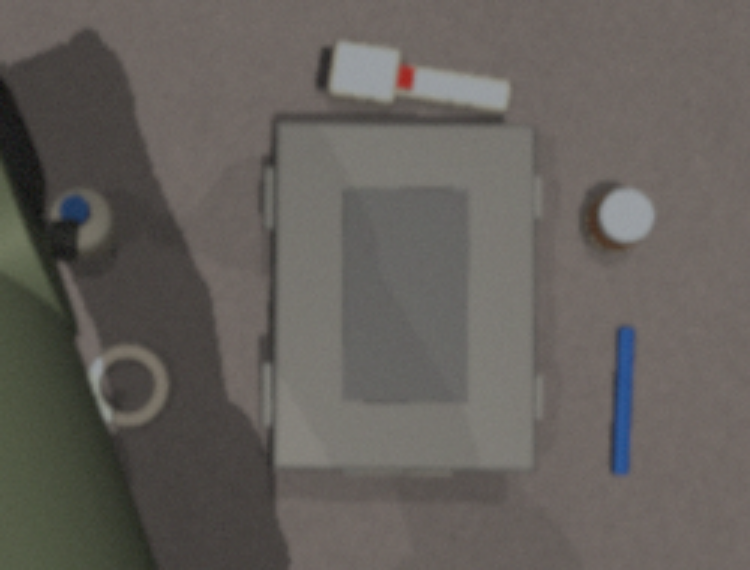

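The lid outline (275,122)–(533,468) matches the prediction for a shut lid, and the objects around the case have not moved.

```bash
python3 -c "
from workcell import bot; print(bot.job_done())"
```

```text
the job is handed in; nothing more can be done
None
```

The job is handed in at about 14.5 s of the 51 s allowed: the yellow flap was pushed flat first, then the grey lid was swung over and pushed shut.

- **Flap:** I pushed it until it stopped, at 90 N on the wrist sensor. That is more than I intended but under the 120 N limit. The top and scene views then showed it flat.
- **Lid:** I pushed it until it stopped, at about 48 N with the fingertips at the shut height. In the last top view its outline matches the expected shut outline within about 2 mm.
- **Everything else:** The scanner, jar, marker, tape and saline bottle look unmoved in the last pictures. The tubes were under the flap from that point on, so I could not check them by camera afterwards.
- **Hand:** It finished clear, about 0.2 m above the saline bottle, with the force reading near zero.

No check failed or disagreed.

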